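Gauge the bolt bore of a guitar neck block

TASK

In the guitar shop's swivel jig, turn the wooden neck block by its upright steel post until its bored face is fully home against the bent bracket. Then take the gauge rod from its cradle, push its pin through the guide tube on the bracket until the collar stops against the tube's mouth, and draw it out again. Finish while holding the gauge: keep it level and still with its tip about 3 cm above the centre of the white round reading plate, touching nothing but the gripper; leave the block home and the glue bottle, tape roll and screwdriver undisturbed.

Things in the scene. Friction and masses are not known exactly. Their poses are not given: they have to be found in the camera images.
- tube_mouth (a point): Centre of the mouth of the dark steel guide tube (outer diameter 26, bore 14, 48 mm long), level, 95 mm above the bench, sticking out of the upright bent bracket (80 wide, top 118 mm high). x is the tube's axis, pointing INTO the tube; z up. The bracket stands 39 to 48 mm along x. With the block home, its 20 mm through bore continues the tube: only the collar stops the gauge.
- jig: The fixed swivel jig: grey base plate 160 x 210 x 12 mm, bent bracket and guide tube. Origin on the bench under the bracket, 42 mm along x from the tube's mouth; x along the tube as in tube_mouth, z up. It does not move.
- swivel (a joint): Angle (rad) of the swivel carrying the dark wooden neck block (70 x 70 mm, top 120 mm above the bench) about a vertical pivot. 0 = bored face fully home on the bracket (hard stop); grows counter-clockwise seen from above as the block swings away, up to 1.2; starts 0.6 to 1.1. Friction (0.2 N m, about 2 N at the post) keeps it where it is left.
- post_top (a point): Top centre of the dark steel post (upright cylinder, diameter 16, from 22 to 102 mm above the bench) by which the swivel is turned, standing on its aluminium plate 42 mm clear of the block's side. It goes round swivel_pivot at a radius of 139 mm. Its x axis turns with the swivel; home, it is parallel to the tube's x.
- swivel_pivot (a point): Point on the swivel's vertical pivot axis, 102 mm above the bench. Fixed to the jig.
- gauge_handle (a point): Centre of the loose gauge rod's square aluminium handle (18 x 18 x 90 mm); x along the rod to the tip. In front: a round brass collar (diameter 28, 8 thick, front face 53 mm from here), then a steel pin (diameter 8, 90 mm long, last 6 mm tapered). About 140 g, balance point 34 mm in front of here. Starts level in the cradle, handle centre 50 mm above the bench.
- gauge_collar (a point): Centre of the collar's front face, where the pin begins.
- gauge_tip (a point): The very tip of the gauge pin, 143 mm from the handle's centre.
- cradle: Fixed wooden cradle for the gauge, 190 x 60 mm, two notched rests 12 mm thick, up to 58 mm high. Origin on the bench under its middle, x towards the gauge's tip; the handle's centre lies at x = -48 mm and the rests at x = -82 mm (under the handle's rear end) and x = +66 mm (under the pin); the handle between is free.
- plate_top (a point): Centre of the upper face of the white round reading plate (diameter 90 mm) on the fixed reading stand, 45 mm above the bench.
- stand: The reading stand itself: round foot, column and plate. Origin on the bench under the plate's centre.
- glue: White glue bottle, diameter 56, 150 mm tall: bystander.
- tape: Roll of paper tape lying flat, diameter 100, 24 mm high: bystander.
- screwdriver: Screwdriver lying on the bench: bystander.
There are look-alikes about, which are no part of the job. What is shaped like the part that bears gauge_handle but pink or turquoise is not meant.

How it is judged:
On the way, in this order (a step that is already met when the one before it is completed fails the run):
1. the block is turned home against the bracket (value of joint swivel below 0.04 rad and x of gauge_tip in the frame of tube_mouth below 0 m), for 0.2 s.
2. the gauge is in the guide tube up to its collar, with the block home (x of gauge_collar in the frame of tube_mouth above -0.003 m and distance between gauge_collar and tube_mouth below 0.008 m and angle between the x axis of gauge_tip and the x axis of tube_mouth, either way round below 0.12 rad and value of joint swivel below 0.06 rad), for 0.1 s.
3. the gauge is drawn right out of the tube (x of gauge_tip in the frame of tube_mouth below -0.005 m), for 0.1 s.
At the end, for the whole second after the job is handed in: The gauge is held by the fingers, level within about 10 degrees and still, its tip within 20 mm of the plate's centre seen from above and 10 to 60 mm above the plate, touching neither stand, cradle nor jig; the block is still home (swivel below 0.06 rad) (horizontal distance between gauge_tip and plate_top below 0.02 m and z of gauge_tip in the frame of plate_top between 0.01 and 0.06 m and angle between gauge_tip's own x axis and vertical between 1.4 and 1.74 rad and contact force between the fingers and gauge above 1 N and contact force between gauge and stand below 0.1 N and contact force between gauge and cradle below 0.1 N and contact force between gauge and jig below 0.1 N and linear speed of gauge below 0.03 m/s and value of joint swivel below 0.06 rad); the arm keeps its last pose, push and grip.
It fails at once if the glue bottle was disturbed (distance of glue from where it was at the start of the episode above 0.03 m).
It fails at once if the tape roll was disturbed (distance of tape from where it was at the start of the episode above 0.03 m).
It fails at once if the screwdriver was disturbed (distance of screwdriver from where it was at the start of the episode above 0.03 m).
It also fails if it takes over 72 s, if anything falls off the work surface, if the arm or the gripper's body presses on something with over 40 N, if the wrist force passes 120 N, or if a joint passes its speed limit or range.

ROBOT

A 7-joint arm with a two-finger parallel gripper is mounted at the origin on the work surface. World frame = base frame: x ahead of the robot, y to its left, z up, the work surface at z = 0. Lengths are in m, angles in rad, forces in N, time in s.
With the tool pointing down it reaches from about 0.4 to 0.875 m from the base axis. Payload 19.3 kg.
Tool frame: the origin (TCP) lies at the very end of the fingers, on their centre line; the grasp point (between the pads) lies 19 mm behind it; z points along the fingers, y is the direction in which the jaws open and shut (so a half turn about z gives the same grasp; the last joint's range is limited). The gripper opens to 85 mm and grips with 20 to 120 N. Pads are 22 mm wide; open, the fingers measure 114 mm over their backs; the gripper's body (76 mm by 85 mm) begins 54 mm behind the grasp point. The pads swing forward as they close: fully open they stand 13 mm farther back than shut.
Start: joints at [1.128, 0.521, -0.036, 1.599, 0.021, 1.021, -0.113], TCP at [0.228, -0.582, 0.231] pointing down, gripper open.
Joint ranges: [-2.91, 2.91], [-0.3, 2.13], [-1.5, 1.42], [0.17, 2.43], [-1.26, 4.41], [0.16, 1.93], [-2.52, 2.52]. Speed limits (rad/s): [1.89, 1.89, 2.39, 2.39, 3.01, 3.01, 3.01].

INTERFACE

Orientations are given as [roll, pitch, yaw] about the fixed x, y, z axes, in that order (R = Rz(yaw) Ry(pitch) Rx(roll)).
In Python, from workcell import bot, grab_frame, calibration, workorder gives the robot as it stands.
- The arm moves only by the tool move_arm, never from a script. Its arguments are lists of equal length, an entry for each row: "jaw": the closure in counts, from 0 (fully open) to 255 (shut); "dp": the shift along the tool's x, y, z in units of 800 mm (1.0 is 800 mm), a list of three; "rotation": the turn, a rotation vector about the tool's x, y, z in units of pi rad (1.0 is pi rad), a list of three. In form: {"jaw": [jaw, ...], "dp": [[dx, dy, dz], ...], "rotation": [[rx, ry, rz], ...]}. A call has 1 to 10 rows; each row shifts and turns the commanded pose from where the row before left it, along the tool's axes as they then stand; what a row does not reach is not made up. A row lasts 1/8 s, in which the tool goes at most 62.5 mm and 10.7 degrees, less where a joint would pass 70% of its speed; a pose out of reach is approached as far as the arm can. A call with a number of a shift or a turn outside -1 to 1 is refused whole. A call with a gripper value outside its range is refused whole. The fingers move at their own pace and stop on an object; "squeeze" is the grip in N (left out, the last holds). Time passes only in rows, so rows that do not move let the fingers close. It gives the time, the measured TCP pose, the force and the opening at its end, in the units of the state.
- bot.observe(): the state, without advancing time (a new reading comes with each control period).
- grab_frame(name): name is "side" or "top" or "wrist"; returns the picture (480x640x3 uint8, blue, green, red); there is no depth.
- calibration(name): a dict with "camera_matrix" (3x3 intrinsics, pixels), "T" (4x4, takes a point from camera to world coordinates). Camera axes: x right, y down, z forward; pixel columns grow to the right and rows downward; lengths in m; the calibration is good to about 2 mm. A picture is of the moment at which its call begins: read the wrist's pose just before it. calibration takes no time and is no camera call; for the wrist camera it gives the pose at the moment of the call.
- workorder.job_done(): hands the job in, once; it reports no verdict.
The state is a dict: "clock": time; "qpos": joint angles; "qd": joint speeds; "joint_efforts": joint torques, N m; "position": TCP position; "tool_rot": TCP orientation; "force": force on the tool from outside, world axes, zero at the start; "moment": the same for the moment, N m; "grip_width": finger opening in m.
Only numpy, scipy, OpenCV 4.12 (cv2) and the standard library are available. Lean on these libraries where they do the work, as an engineer would, in place of code of your own. Each camera call takes 0.05 s, during which the arm holds its last target. There are 200 camera calls.

## Working session

There is one attempt and no reset: what is moved stays moved. The work goes in short steps, Python scripts to look and compute and a tool call to move; the robot and the scene stay as the last step left them, time stands still between calls to the robot, and variables do not carry over. Pictures are saved under pics/ and viewed, about 8 in all and at most 12, crops included, and the job is handed in when it is done.

Besides the shell and the picture viewer there is one more tool, called after "Request:" by a JSON object that holds its "fn" and its "kwargs", one argument or row to a line. move_arm: Moves the arm, as the interface text tells. Shifts and turns lie within -1 to 1; 1 stands for 800 mm of shift or pi rad of turn. Its arguments: {"type":"object","properties":{"jaw":{"type":"array","items":{"type":"number"}},"dp":{"type":"array","items":{"type":"array","items":{"type":"number","minimum":-1,"maximum":1}}},"rotation":{"type":"array","items":{"type":"array","items":{"type":"number","minimum":-1,"maximum":1}}},"squeeze":{"type":"number"}},"required":["jaw","dp","rotation"]}

```bash
mkdir -p pics; python3 - <<'E'
from workcell import bot, grab_frame, calibration
import cv2, numpy as np
print(bot.observe())
for n in ("top","side"):
    cv2.imwrite(f"pics/{n}0.png",grab_frame(n)); c=calibration(n); print(n,np.round(c["camera_matrix"],1).tolist(),np.round(c["T"],3).tolist())
c=calibration("wrist");print(np.round(c["camera_matrix"],1).tolist(),np.round(c["T"],3).tolist())
E
```

```text
{'clock': 0.0, 'qpos': array([ 1.12780933,  0.52199364, -0.03629237,  1.60001248,  0.02118781,
        1.02110312, -0.11279755]), 'qd': array([-0.00044468, -0.00043753,  0.00014126,  0.00033538,  0.00122834,
        0.00145975, -0.00051546]), 'joint_efforts': array([-2.14952292e-03, -9.27112770e+01,  1.97811820e+00, -3.69939387e+01,
        1.74485764e-02,  8.00317910e-03,  1.69636473e-05]), 'position': array([ 0.22745727, -0.58177379,  0.23073722]), 'tool_rot': array([-3.14046406e+00,  8.84828045e-05,  3.72742851e-01]), 'force': array([-0.70237572,  0.51524677,  0.44392305]), 'moment': array([ 0.01877604, -0.04186574, -0.00241326]), 'grip_width': 0.08532728891299247}
top [[492.0, 0.0, 327.5], [0.0, 492.0, 237.3], [0.0, 0.0, 1.0]] [[0.0, -0.989, 0.147, 0.402], [-1.0, -0.001, -0.004, -0.05], [0.004, -0.147, -0.989, 1.12], [0.0, 0.0, 0.0, 1.0]]
side [[496.0, 0.0, 320.4], [0.0, 496.0, 241.0], [0.0, 0.0, 1.0]] [[-0.875, -0.343, 0.342, 0.159], [-0.484, 0.647, -0.589, 0.585], [-0.019, -0.681, -0.732, 0.884], [0.0, 0.0, 0.0, 1.0]]
[[385.2, 0.0, 325.9], [0.0, 385.2, 239.1], [0.0, 0.0, 1.0]] [[0.364, -0.897, -0.248, 0.289], [-0.931, -0.351, -0.097, -0.556], [-0.0, 0.267, -0.964, 0.373], [0.0, 0.0, 0.0, 1.0]]
```

View pics/top0.png

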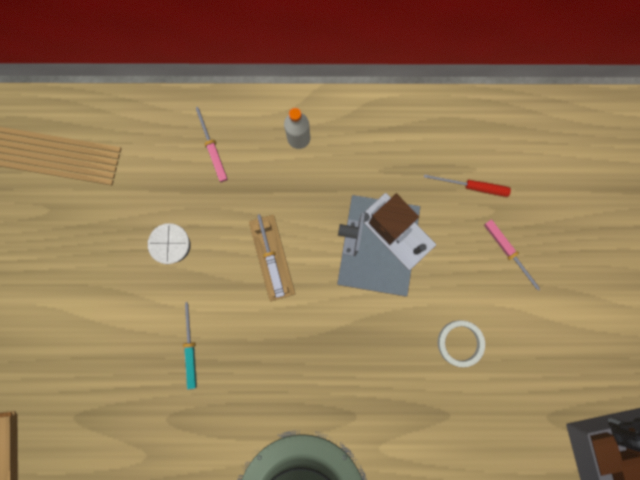

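View pics/side0.png

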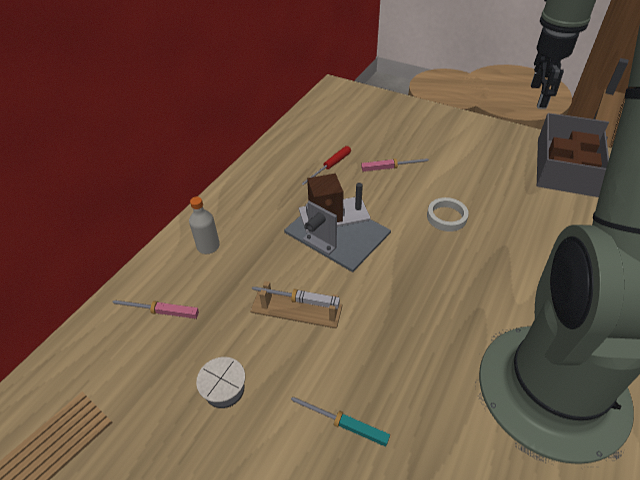

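Top view: the reading plate is at (168,244), the cradle with the gauge at (272,258) and its tip up-left at (261,215). The jig is at about (385,245), with the tube near (347,231) pointing right and the post near (420,249). The side view agrees.

```bash
cat > h.py <<'E'
import cv2, numpy as np
from workcell import bot, grab_frame, calibration
def ray(c,uv):
    K=np.array(c["camera_matrix"]);T=np.array(c["T"])
    return T[:3,3], T[:3,:3]@np.linalg.solve(K,[uv[0],uv[1],1.])
def on(c,uv,z):
    o,d=ray(c,uv); return o+d*(z-o[2])/d[2]
def px(c,p):
    T=np.array(c["T"]);q=np.array(c["camera_matrix"])@(T[:3,:3].T@(np.array(p)-T[:3,3])); return q[:2]/q[2]
def tri(c1,a,c2,b):
    o,d=ray(c1,a);p,e=ray(c2,b); s=np.linalg.lstsq(np.c_[d,-e],p-o,rcond=None)[0]
    A,B=o+d*s[0],p+e*s[1]; return (A+B)/2, np.linalg.norm(A-B)
E
python3 - <<'E'
from h import *
a=cv2.imread("pics/top0.png")[185:305,240:450]; a=cv2.resize(a,None,fx=3.7,fy=3.7,interpolation=cv2.INTER_CUBIC)
cv2.imwrite("pics/topc.png",a)
c=calibration("top")
for n,uv,z in [("post",(420,249),.102),("tubemid",(347,231),.108),("tip",(261,216),.05),("handle",(276,277),.059),("plate",(168,244),.045),("base1",(353,196),.012),("base2",(338,286),.012),("base3",(407,296),.012),("glue",(295,114),.15),("tape",(462,344),.024)]: print(n,np.round(on(c,uv,z),3))
E
```

```text
post [ 0.529 -0.247  0.102]
tubemid [ 0.566 -0.094  0.108]
tip [0.608 0.093 0.05 ]
handle [0.473 0.057 0.059]
plate [0.546 0.297 0.045]
base1 [ 0.663 -0.113  0.012]
base2 [ 0.456 -0.078  0.012]
base3 [ 0.434 -0.232  0.012]
glue [0.804 0.014 0.15 ]
tape [ 0.329 -0.348  0.024]
```

View pics/topc.png

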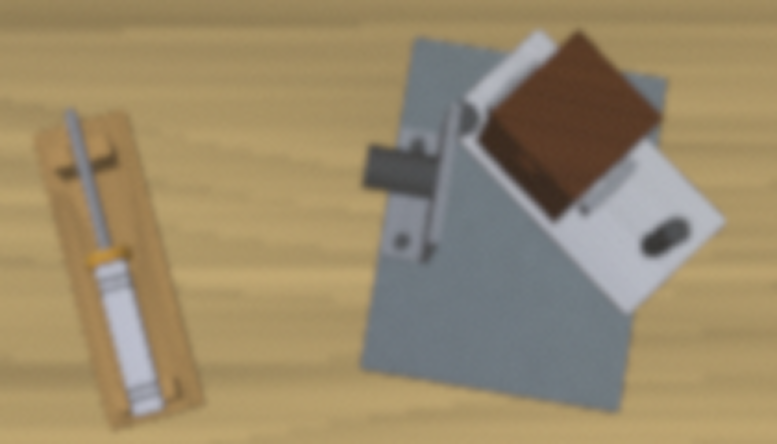

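```bash
python3 - <<'E'
from h import *
c=calibration("top"); f=lambda x,y,z:on(c,(240+x/3.7,185+y/3.7),z)
B=[f(*p,.012) for p in [(417,38),(668,78),(618,410),(361,368)]]
for i in range(4): d=B[(i+1)%4]-B[i]; print(np.round(B[i],3),np.linalg.norm(d).round(3),np.degrees(np.arctan2(d[1],d[0])).round(1))
post=f(678,230,.102);postb=f(655,246,.022);piv=f(468,119,.102);print("post",post,postb,"piv",piv,np.linalg.norm(post-piv))
d=postb-piv;print('post ang',np.degrees(np.arctan2(d[1],d[0])))
m=f(367,167,.095);print("mouth",m)
t=f(70,110,.05);hr=f(148,413,.059);d=t-hr;print("tip",t,"rear",hr,np.hypot(*d[:2]),np.degrees(np.arctan2(d[1],d[0])))
h=f(130,340,.059); print("handle",h)
s=calibration("side")
for n,p in [("post",post),("mouth",m),("tip",t),("handle",h),("piv",piv)]: print(n,px(s,p).round(1))
E
```

```text
[ 0.664 -0.112  0.012] 0.158 -99.2
[ 0.639 -0.268  0.012] 0.208 170.1
[ 0.434 -0.232  0.012] 0.157 80.8
[ 0.459 -0.077  0.012] 0.208 -9.8
post [ 0.53245255 -0.25362836  0.102     ] [ 0.53289764 -0.255373    0.022     ] piv [ 0.59601673 -0.13586787  0.102     ] 0.1338205365822711
post ang -117.84169359599127
mouth [ 0.56944113 -0.07850609  0.095     ]
tip [0.61116601 0.09773694 0.05      ] rear [0.43099775 0.04768501 0.059     ] 0.18699143615513442 15.525644900116726
handle [0.47318958 0.05876704 0.059     ]
post [359.2 183.5]
mouth [309.9 226.2]
tip [252.3 286.8]
handle [318. 296.]
piv [312.1 204.6]
```

```bash
cat >> h.py <<'E'
def plan(goal,yaw_deg=None):
    """total shift (tool units) from now to goal with the present orientation, then total turn vector (units) to tool-down yaw"""
    from scipy.spatial.transform import Rotation as R
    s=bot.observe(); A=R.from_euler('xyz',s["tool_rot"])
    d=A.inv().apply(np.array(goal)-s["position"])/.8
    y=A.as_euler('xyz')[2] if yaw_deg is None else np.radians(yaw_deg)
    r=(A.inv()*R.from_euler('xyz',[np.pi,0,y])).as_rotvec()/np.pi
    print("t",round(s["clock"],2),"pos",s["position"].round(4),"rpy",np.degrees(s["tool_rot"]).round(1),"w",round(s["grip_width"],4),"F",np.round(s["force"],1),"| shift",d.round(4),"turn",r.round(4))
E
python3 -c "
from h import *
plan((.5325,-.2545,.22),55.4)"
```

```text
t 0.1 pos [ 0.2275 -0.5818  0.2308] rpy [-179.9    0.    21.4] w 0.0856 F [ 0.2 -0.   0.4] | shift [ 0.5041 -0.2422  0.0137] turn [-3.000e-04 -1.000e-04 -1.891e-01]
```

Request:
{"fn": "move_arm", "kwargs": {
  "jaw": [0, 0, 0, 0, 0, 0, 0, 0, 0, 0],
  "dp": [
    [0.0504, -0.0242, 0.0014],
    [0.0504, -0.0242, 0.0014],
    [0.0504, -0.0242, 0.0014],
    [0.0504, -0.0242, 0.0014],
    [0.0504, -0.0242, 0.0014],
    [0.0504, -0.0242, 0.0014],
    [0.0504, -0.0242, 0.0014],
    [0.0504, -0.0242, 0.0014],
    [0.0504, -0.0242, 0.0014],
    [0.0504, -0.0242, 0.0014]
  ],
  "rotation": [
    [0, 0, 0],
    [0, 0, 0],
    [0, 0, 0],
    [0, 0, 0],
    [0, 0, 0],
    [0, 0, 0],
    [0, 0, 0],
    [0, 0, 0],
    [0, 0, 0],
    [0, 0, 0]
  ]
}}

```text
clock: 1.35
position: [0.5334, -0.2537, 0.2198]
tool_rot: [-3.141, 0.0, 0.373]
force: [0.4, -0.2, 0.0]
grip_width: 0.0852
```

Request:
{"fn": "move_arm", "kwargs": {
  "jaw": [0, 0, 0, 0, 0, 0],
  "dp": [
    [0, 0, 0],
    [0, 0, 0],
    [0, 0, 0],
    [0, 0, 0],
    [0, 0, 0],
    [0, 0, 0]
  ],
  "rotation": [
    [0, 0, -0.047],
    [0, 0, -0.047],
    [0, 0, -0.047],
    [0, 0, -0.047],
    [0, 0, 0],
    [0, 0, 0]
  ]
}}

```text
clock: 2.1
position: [0.5325, -0.255, 0.22]
tool_rot: [-3.141, 0.0, 0.96]
force: [-1.0, 0.3, -0.1]
grip_width: 0.0854
```

```bash
python3 - <<'E'
from h import *
plan((.5325,-.2545,.10),55.4)
c=calibration("wrist"); cv2.imwrite("pics/w1.png",grab_frame("wrist")); print(np.array(c["T"]).round(4).tolist()); np.save("w1T.npy",c["T"])
print(px(c,(.5325,-.2545,.102)))
E
```

```text
t 2.1 pos [ 0.5325 -0.255   0.22  ] rpy [-180.    0.   55.] w 0.0854 F [-1.   0.3 -0.1] | shift [ 0.0005 -0.0003  0.1499] turn [-0.0001  0.     -0.0023]
[[0.8192, -0.5527, -0.1529, 0.5697], [-0.5735, -0.7895, -0.2189, -0.1989], [0.0003, 0.267, -0.9637, 0.3623], [0.0, 0.0, 0.0, 1.0]]
[327.90246426 231.91542363]
```

View pics/w1.png

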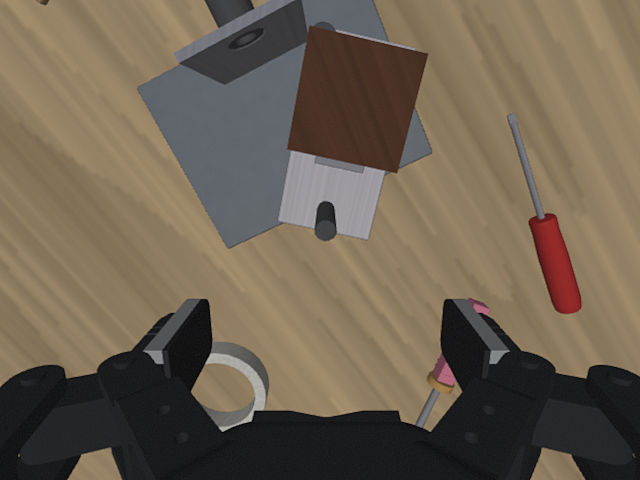

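The wrist view shows the post top at (326,230), against a predicted (328,232), so the estimate holds. The pivot cap is at about (325,28) in the same column, so the tool's x axis already lies along the radius.

```bash
python3 - <<'E'
from h import *
c={"camera_matrix":calibration("wrist")["camera_matrix"],"T":np.load("w1T.npy")}; t=calibration("top")
print(tri(c,(325,28),t,(366.5,217.2)), tri(c,(326,230),t,(240+678/3.7,185+230/3.7)))
print("bore", on(c,(245,38),.095))
E
```

```text
(array([ 0.60814639, -0.13952491,  0.05280139]), np.float64(0.005685497656563556)) (array([ 0.53232063, -0.25294924,  0.10283846]), np.float64(0.0010031185525510172))
bore [ 0.56084626 -0.12283533  0.095     ]
```

Request:
{"fn": "move_arm", "kwargs": {
  "jaw": [0, 0, 0, 0, 0, 255, 255, 255, 255, 255],
  "dp": [
    [0, 0, 0.05],
    [0, 0, 0.05],
    [0, 0, 0.05],
    [0, 0, 0.0475],
    [0, 0, 0],
    [0, 0, 0],
    [0, 0, 0],
    [0, 0, 0],
    [0, 0, 0],
    [0, 0, 0]
  ],
  "rotation": [
    [0, 0, 0],
    [0, 0, 0],
    [0, 0, 0],
    [0, 0, 0],
    [0, 0, 0],
    [0, 0, 0],
    [0, 0, 0],
    [0, 0, 0],
    [0, 0, 0],
    [0, 0, 0]
  ],
  "squeeze": 25
}}

```text
clock: 3.4
position: [0.5329, -0.2551, 0.0627]
tool_rot: [3.141, -0.0, 0.963]
force: [-1.9, 0.0, 7.2]
grip_width: 0.0153
```

Request:
{"fn": "move_arm", "kwargs": {
  "jaw": [255, 255, 255, 255, 255, 255, 255, 255, 255],
  "dp": [
    [0.0007, -0.0152, 0],
    [0.0007, -0.0152, 0],
    [0.0007, -0.0152, 0],
    [0.0007, -0.0152, 0],
    [0.0007, -0.0152, 0],
    [0.0007, -0.0152, 0],
    [0.0007, -0.0152, 0],
    [0.0007, -0.0152, 0],
    [0, 0, 0]
  ],
  "rotation": [
    [0, 0, 0.0278],
    [0, 0, 0.0278],
    [0, 0, 0.0278],
    [0, 0, 0.0278],
    [0, 0, 0.0278],
    [0, 0, 0.0278],
    [0, 0, 0.0278],
    [0, 0, 0.0278],
    [0, 0, 0]
  ]
}}

```text
clock: 4.53
position: [0.4761, -0.1767, 0.0626]
tool_rot: [-3.141, 0.003, 0.263]
force: [-13.0, -3.0, 18.1]
grip_width: 0.0155
```

Request:
{"fn": "move_arm", "kwargs": {
  "jaw": [255, 255, 255, 255],
  "dp": [
    [0.0004, -0.0091, 0],
    [0.0004, -0.0091, 0],
    [0, 0, 0],
    [0, 0, 0]
  ],
  "rotation": [
    [0, 0, 0.0167],
    [0, 0, 0.0167],
    [0, 0, 0],
    [0, 0, 0]
  ]
}}

```text
clock: 5.03
position: [0.4729, -0.1629, 0.0626]
tool_rot: [-3.141, 0.003, 0.159]
force: [-15.9, -1.3, 23.5]
grip_width: 0.0153
```

Request:
{"fn": "move_arm", "kwargs": {
  "jaw": [255, 255, 255, 255],
  "dp": [
    [-0.0005, -0.003, 0],
    [-0.0005, -0.003, 0],
    [0, -0.003, 0],
    [0, 0, 0]
  ],
  "rotation": [
    [0, 0, 0.0056],
    [0, 0, 0.0056],
    [0, 0, 0.0056],
    [0, 0, 0]
  ]
}}

```text
clock: 5.52
position: [0.4718, -0.1558, 0.0626]
tool_rot: [-3.141, 0.002, 0.106]
force: [-11.9, 0.0, 19.4]
grip_width: 0.015
```

Request:
{"fn": "move_arm", "kwargs": {
  "jaw": [255, 255, 255, 255],
  "dp": [
    [0, -0.003, 0],
    [0, -0.003, 0],
    [0, 0, 0],
    [0, 0, 0]
  ],
  "rotation": [
    [0, 0, 0.0056],
    [0, 0, 0.0056],
    [0, 0, 0],
    [0, 0, 0]
  ]
}}

```text
clock: 6.02
position: [0.4713, -0.1509, 0.0626]
tool_rot: [-3.141, 0.002, 0.071]
force: [-12.4, -0.2, 20.4]
grip_width: 0.015
```

Request:
{"fn": "move_arm", "kwargs": {
  "jaw": [255, 255, 255, 255],
  "dp": [
    [0, -0.003, 0],
    [0, -0.003, 0],
    [0, 0, 0],
    [0, 0, 0]
  ],
  "rotation": [
    [0, 0, 0],
    [0, 0, 0],
    [0, 0, 0],
    [0, 0, 0]
  ]
}}

```text
clock: 6.52
position: [0.4712, -0.1469, 0.0626]
tool_rot: [3.141, 0.002, 0.07]
force: [-9.8, -5.3, 16.0]
grip_width: 0.0153
```

Request:
{"fn": "move_arm", "kwargs": {
  "jaw": [255, 255, 255],
  "dp": [
    [0, -0.003, 0],
    [0, 0, 0],
    [0, 0, 0]
  ],
  "rotation": [
    [0, 0, 0],
    [0, 0, 0],
    [0, 0, 0]
  ]
}}

```text
clock: 6.9
position: [0.4712, -0.1468, 0.0627]
tool_rot: [3.139, 0.001, 0.068]
force: [-8.2, -21.5, 10.1]
grip_width: 0.0151
```

Request:
{"fn": "move_arm", "kwargs": {
  "jaw": [0, 0, 0, 0, 0, 0, 0, 0, 0],
  "dp": [
    [0, 0, 0],
    [0, 0, 0],
    [0, 0, 0],
    [0, 0, 0],
    [0, 0, 0],
    [0, 0, -0.05],
    [0, 0, -0.05],
    [0, 0, -0.05],
    [0, 0, -0.05]
  ],
  "rotation": [
    [0, 0, 0],
    [0, 0, 0],
    [0, 0, 0],
    [0, 0, 0],
    [0, 0, 0],
    [0, 0, 0],
    [0, 0, 0],
    [0, 0, 0],
    [0, 0, 0]
  ]
}}

```text
clock: 8.02
position: [0.472, -0.1435, 0.2235]
tool_rot: [-3.142, -0.0, 0.072]
force: [-0.3, -0.5, -0.1]
grip_width: 0.0851
```

```bash
python3 - <<'E'
from h import *
plan((.488,.063,.22),195.5)
E
```

```text
t 8.03 pos [ 0.472  -0.1435  0.2235] rpy [-180.    -0.     4.1] w 0.0851 F [-0.3 -0.5 -0.1] | shift [ 0.0385 -0.256   0.0044] turn [-1.000e-04  0.000e+00  9.368e-01]
```

Request:
{"fn": "move_arm", "kwargs": {
  "jaw": [0, 0, 0, 0, 0, 0, 0, 0, 0, 0],
  "dp": [
    [0.0077, -0.0512, 0],
    [0.0077, -0.0512, 0],
    [0.0077, -0.0512, 0],
    [0.0077, -0.0512, 0.002],
    [0.0077, -0.0512, 0.002],
    [0, 0, 0],
    [0, 0, 0],
    [0, 0, 0],
    [0, 0, 0],
    [0, 0, 0]
  ],
  "rotation": [
    [0, 0, 0],
    [0, 0, 0],
    [0, 0, 0],
    [0, 0, 0],
    [0, 0, 0],
    [0, 0, -0.0532],
    [0, 0, -0.0532],
    [0, 0, -0.0532],
    [0, 0, -0.0532],
    [0, 0, -0.0532]
  ]
}}

```text
clock: 9.28
position: [0.4881, 0.063, 0.2189]
tool_rot: [-3.141, 0.0, 0.913]
force: [-1.3, -0.1, 0.5]
grip_width: 0.0855
```

Request:
{"fn": "move_arm", "kwargs": {
  "jaw": [0, 0, 0, 0, 0, 0, 0, 0, 0, 0],
  "dp": [
    [0, 0, 0],
    [0, 0, 0],
    [0, 0, 0],
    [0, 0, 0],
    [0, 0, 0],
    [0, 0, 0],
    [0, 0, 0],
    [0, 0, 0],
    [0, 0, 0],
    [0, 0, 0]
  ],
  "rotation": [
    [0, 0, -0.0532],
    [0, 0, -0.0532],
    [0, 0, -0.0532],
    [0, 0, -0.0532],
    [0, 0, -0.0532],
    [0, 0, -0.0532],
    [0, 0, -0.0532],
    [0, 0, -0.0532],
    [0, 0, -0.0532],
    [0, 0, -0.0532]
  ]
}}

```text
clock: 10.52
position: [0.4882, 0.0629, 0.2189]
tool_rot: [-3.142, -0.0, 2.584]
force: [-0.3, -0.0, 0.0]
grip_width: 0.0858
```

Request:
{"fn": "move_arm", "kwargs": {
  "jaw": [0, 0, 0, 0, 0, 0, 0],
  "dp": [
    [0, 0, 0],
    [0, 0, 0],
    [0, 0, 0],
    [0, 0, 0],
    [0, 0, 0],
    [0, 0, 0],
    [0, 0, 0]
  ],
  "rotation": [
    [0, 0, -0.0532],
    [0, 0, -0.0532],
    [0, 0, -0.0532],
    [0, 0, -0.0532],
    [0, 0, -0.0532],
    [0, 0, 0],
    [0, 0, 0]
  ]
}}

```text
clock: 11.4
position: [0.4882, 0.0629, 0.2189]
tool_rot: [-3.142, -0.0, -2.873]
force: [-0.8, 0.3, 0.1]
grip_width: 0.0852
```

```bash
python3 - <<'E'
from h import *
plan((.488,.063,.031),195.5); print(bot.observe()["qpos"].round(2))
c=calibration("wrist"); cv2.imwrite("pics/w2.png",grab_frame("wrist")); np.save("w2T.npy",c["T"])
print(px(c,(.4732,.0588,.059)),px(c,(.611,.0977,.05)))
a=grab_frame("top")[170:310,320:450]; cv2.imwrite("pics/t2.png",cv2.resize(a,None,fx=4,fy=4,interpolation=cv2.INTER_CUBIC))
E
```

```text
t 11.4 pos [0.4882 0.0629 0.2189] rpy [-180.    -0.  -164.6] w 0.0852 F [-0.8  0.3  0.1] | shift [2.000e-04 3.000e-04 2.349e-01] turn [-0.     -0.     -0.0005]
[ 0.34  0.41 -0.76  1.93  0.35  0.94  1.26]
[324.63010734 202.22655505] [325.75524059 355.43350603]
```

View pics/w2.png

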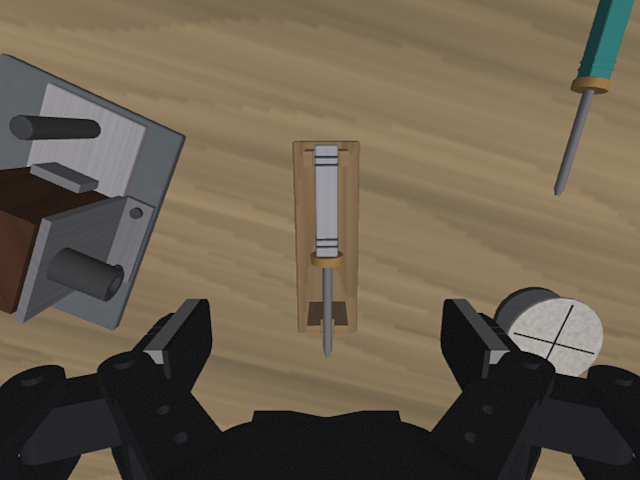

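View pics/t2.png

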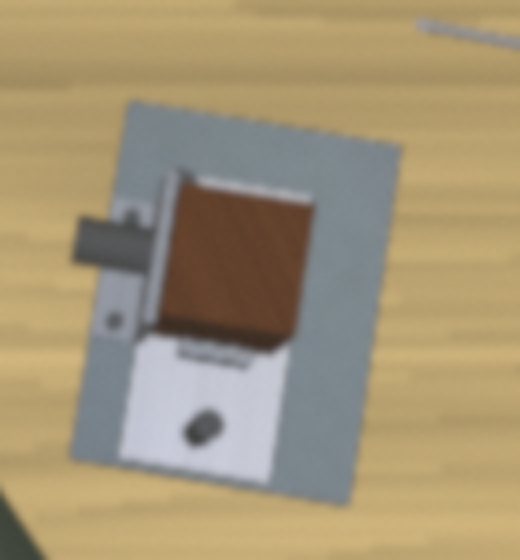

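The top crop shows the block flush on the bracket. In the wrist view the gauge is centred between the jaws: handle centre (326,201) against a predicted (325,202), tip (327,356) against (326,355). Plate centre is at (556,342).

Request:
{"fn": "move_arm", "kwargs": {
  "jaw": [0, 0, 0, 0, 0, 0, 0, 0],
  "dp": [
    [0, 0, 0.047],
    [0, 0, 0.047],
    [0, 0, 0.047],
    [0, 0, 0.047],
    [0, 0, 0.027],
    [0, 0, 0.02],
    [0, 0, 0],
    [0, 0, 0]
  ],
  "rotation": [
    [0, 0, 0],
    [0, 0, 0],
    [0, 0, 0],
    [0, 0, 0],
    [0, 0, 0],
    [0, 0, 0],
    [0, 0, 0],
    [0, 0, 0]
  ]
}}

```text
clock: 12.5
position: [0.4887, 0.0631, 0.0316]
tool_rot: [-3.141, 0.001, -2.869]
force: [-1.2, -0.3, 0.0]
grip_width: 0.0853
```

Request:
{"fn": "move_arm", "kwargs": {
  "jaw": [255, 255, 255, 255, 255, 255, 255, 255],
  "dp": [
    [0, 0, 0],
    [0, 0, 0],
    [0, 0, 0],
    [0, 0, 0],
    [0, 0, 0],
    [0, 0, 0],
    [0, 0, 0],
    [0, 0, 0]
  ],
  "rotation": [
    [0, 0, 0],
    [0, 0, 0],
    [0, 0, 0],
    [0, 0, 0],
    [0, 0, 0],
    [0, 0, 0],
    [0, 0, 0],
    [0, 0, 0]
  ],
  "squeeze": 60
}}

```text
clock: 13.5
position: [0.4883, 0.0628, 0.0311]
tool_rot: [-3.141, 0.0, -2.869]
force: [-1.7, -0.7, 7.3]
grip_width: 0.017
```

```bash
python3 - <<'E'
from h import *
plan((.488,.063,.031),195.5)
c={"camera_matrix":calibration("wrist")["camera_matrix"],"T":np.load("w2T.npy")}; t=calibration("top")
print("plate",on(c,(556,342),.045), on(t,(168,244),.045)); print("tip",tri(c,(327,356),t,(240+70/3.7,185+110/3.7)))
print("handle rear/front top",on(c,(326,146),.059),on(c,(326,257),.059))
print("mouth t2",on(t,(320+77/4,170+240/4),.095), "tube back",on(t,(320+150/4,170+249/4),.095))
E
```

```text
t 13.5 pos [0.4883 0.0628 0.0311] rpy [-180.     0.  -164.4] w 0.017 F [-1.7 -0.7  7.3] | shift [0.0003 0.0003 0.0002] turn [-0.0001  0.0001  0.0007]
plate [0.54421696 0.2987705  0.045     ] [0.54634674 0.29713244 0.045     ]
tip (array([0.61107206, 0.09829536, 0.05031566]), np.float64(0.0011964255507461354))
handle rear/front top [0.43111165 0.04831728 0.059     ] [0.51691315 0.07198464 0.059     ]
mouth t2 [ 0.56973025 -0.07863539  0.095     ] tube back [ 0.56495526 -0.1171258   0.095     ]
```

Request:
{"fn": "move_arm", "kwargs": {
  "jaw": [255, 255, 255, 255, 255, 255],
  "dp": [
    [0, 0, -0.02],
    [0, 0, -0.03],
    [0, 0, -0.035],
    [0, 0, -0.035],
    [0, 0, -0.03],
    [0, 0, 0]
  ],
  "rotation": [
    [0, 0, 0],
    [0, 0, 0],
    [0, 0, 0],
    [0, 0, 0],
    [0, 0, 0],
    [0, 0, 0]
  ]
}}

```text
clock: 14.25
position: [0.4889, 0.063, 0.1529]
tool_rot: [-3.141, 0.003, -2.869]
force: [0.6, 0.1, -2.6]
grip_width: 0.017
```

```bash
python3 - <<'E'
from h import *
plan((.5955,.0772,.151),80.5)
E
```

```text
t 14.25 pos [0.4889 0.063  0.1529] rpy [-180.     0.2 -164.4] w 0.017 F [ 0.6  0.1 -2.6] | shift [-0.1331 -0.0188  0.0028] turn [0.0008 0.0008 0.6395]
```

Request:
{"fn": "move_arm", "kwargs": {
  "jaw": [255, 255, 255, 255, 255, 255, 255, 255, 255, 255],
  "dp": [
    [-0.0333, -0.0047, 0],
    [-0.0333, -0.0047, 0],
    [-0.0333, -0.0047, 0],
    [-0.0333, -0.0047, 0],
    [0, 0, 0],
    [0, 0, 0],
    [0, 0, 0],
    [0, 0, 0],
    [0, 0, 0],
    [0, 0, 0]
  ],
  "rotation": [
    [0, 0, 0],
    [0, 0, 0],
    [0, 0, 0],
    [0, 0, 0],
    [0, 0, 0.0457],
    [0, 0, 0.0457],
    [0, 0, 0.0457],
    [0, 0, 0.0457],
    [0, 0, 0.0457],
    [0, 0, 0.0457]
  ]
}}

```text
clock: 15.5
position: [0.5943, 0.0771, 0.1503]
tool_rot: [-3.141, -0.001, 2.548]
force: [-0.3, -0.2, -3.2]
grip_width: 0.0172
```

Request:
{"fn": "move_arm", "kwargs": {
  "jaw": [255, 255, 255, 255, 255, 255, 255, 255, 255, 255],
  "dp": [
    [0, 0, 0],
    [0, 0, 0],
    [0, 0, 0],
    [0, 0, 0],
    [0, 0, 0],
    [0, 0, 0],
    [0, 0, 0],
    [0, 0, 0],
    [0, 0, 0],
    [0, 0, 0]
  ],
  "rotation": [
    [0, 0, 0.0457],
    [0, 0, 0.0457],
    [0, 0, 0.0457],
    [0, 0, 0.0457],
    [0, 0, 0.0457],
    [0, 0, 0.0457],
    [0, 0, 0.0457],
    [0, 0, 0.0457],
    [0, 0, 0],
    [0, 0, 0]
  ]
}}

```text
clock: 16.75
position: [0.5946, 0.0773, 0.1506]
tool_rot: [-3.141, 0.0, 1.408]
force: [-0.8, -0.4, -1.8]
grip_width: 0.0171
```

```bash
python3 - <<'E'
from h import *
plan((.5955,.0772,.076),80.5)
E
```

```text
t 16.75 pos [0.5946 0.0773 0.1506] rpy [-180.     0.    80.7] w 0.0171 F [-0.8 -0.4 -1.8] | shift [0.0001 0.0011 0.0932] turn [-0.0002  0.0001  0.001 ]
```

Lower to tube height, with the tip still about 30 mm clear of the mouth, then look.

Request:
{"fn": "move_arm", "kwargs": {
  "jaw": [255, 255, 255, 255, 255, 255],
  "dp": [
    [0, 0.0011, 0.02],
    [0, 0, 0.03],
    [0, 0, 0.03],
    [0, 0, 0.013],
    [0, 0, 0],
    [0, 0, 0]
  ],
  "rotation": [
    [0, 0, 0],
    [0, 0, 0],
    [0, 0, 0],
    [0, 0, 0],
    [0, 0, 0],
    [0, 0, 0]
  ]
}}

```text
clock: 17.5
position: [0.5962, 0.0771, 0.0771]
tool_rot: [3.141, -0.0, 1.405]
force: [0.2, -0.8, -2.2]
grip_width: 0.0174
```

```bash
python3 - <<'E'
from h import *
plan((.5955,.0772,.076),80.5)
c=calibration("wrist"); cw=c; np.save("w3T.npy",c["T"]); w=grab_frame("wrist")
t=grab_frame("top")[170:310,260:400]; s=grab_frame("side")[195:285,240:350]
for n,i in (("w3",w),("t3",t),("s3",s)): cv2.imwrite(f"pics/{n}.png",i)
R=lambda i,f:cv2.resize(i,None,fx=f,fy=f,interpolation=cv2.INTER_CUBIC)
T=R(t,4)[:360]; S=R(s,4) 
a=np.zeros((360,800,3),np.uint8);
S=R(s,360/90*.6); 
print(T.shape,S.shape)
a[:,:560-24]=T[:,24:560]; a[:S.shape[0],536:536+S.shape[1]]=S
cv2.imwrite("pics/v3.png",a)
tip=np.array([.5955,.0772,.095])+.1278*np.array([-.165,-.986,0])
for n in("top","side","wrist"):
  k=calibration(n); print(n,"tip",px(k,tip).round(1),"mouth",px(k,(.5695,-.0786,.095)).round(1))
E
```

```text
t 17.5 pos [0.5962 0.0771 0.0771] rpy [180.   -0.   80.5] w 0.0174 F [ 0.2 -0.8 -2.2] | shift [-0.     -0.0008  0.0014] turn [ 0.0003 -0.0001 -0.0001]
(360, 560, 3) (216, 264, 3)
top tip [325.1 227.8] mouth [339.2 230.1]
side tip [301.2 233.9] mouth [309.9 226.2]
wrist tip [328.2 586.7] mouth [328.2 633.3]
```

View pics/w3.png

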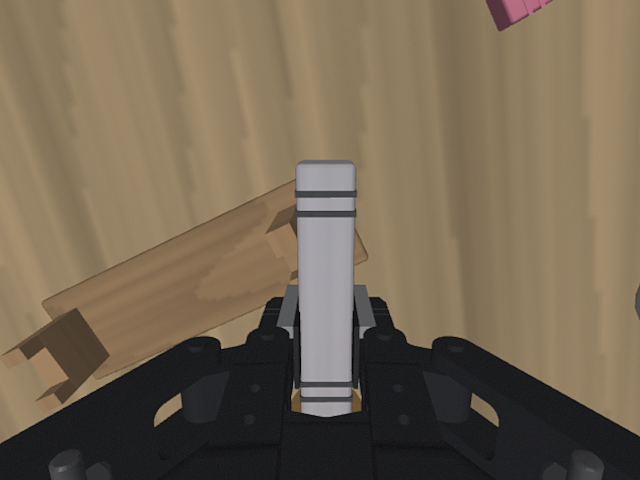

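View pics/v3.png

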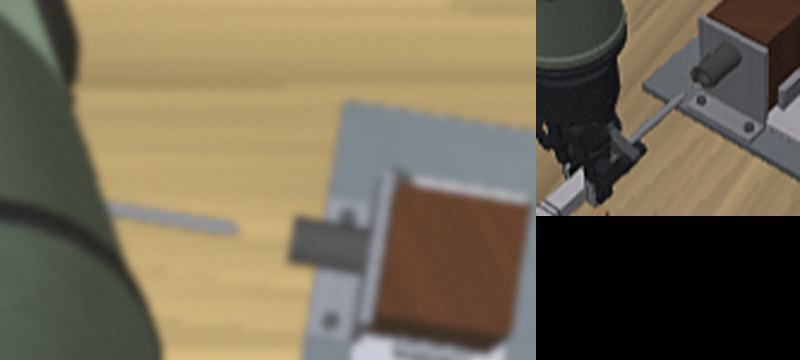

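```bash
python3 - <<'E'
from h import *
s=cv2.imread("pics/s3.png")[15:65,30:105]; cv2.imwrite("pics/s3z.png",cv2.resize(s,None,fx=10,fy=10,interpolation=cv2.INTER_CUBIC))
E
```

```text
(no output)
```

View pics/s3z.png

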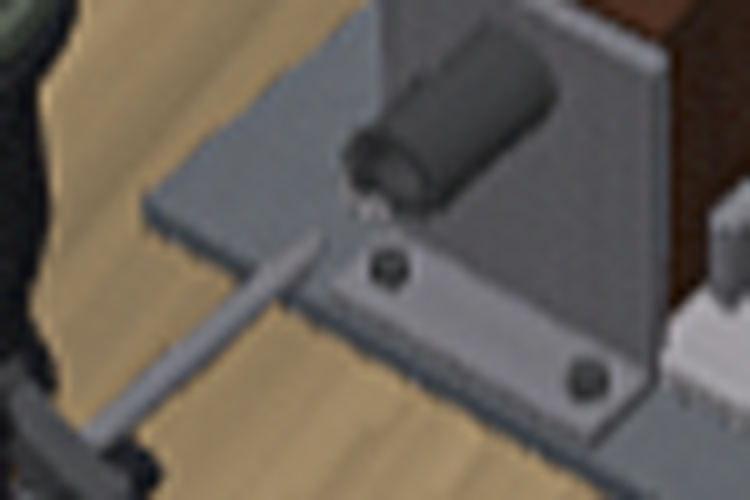

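The tip is at side pixel (302.2,233.6) and the mouth at (309.5,227.5). The extended pin axis passes about 1 mm from the mouth centre in both views, slightly high and towards +x, so I correct that and insert gently.

Request:
{"fn": "move_arm", "kwargs": {
  "jaw": [255, 255, 255, 255, 255, 255, 255, 255, 255],
  "dp": [
    [0, -0.0015, 0.0013],
    [0, 0, 0],
    [-0.01, 0, 0],
    [-0.01, 0, 0],
    [-0.01, 0, 0],
    [-0.01, 0, 0],
    [-0.01, 0, 0],
    [0, 0, 0],
    [0, 0, 0]
  ],
  "rotation": [
    [0, 0, 0],
    [0, 0, 0],
    [0, 0, 0],
    [0, 0, 0],
    [0, 0, 0],
    [0, 0, 0],
    [0, 0, 0],
    [0, 0, 0],
    [0, 0, 0]
  ]
}}

```text
clock: 18.77
position: [0.588, 0.0381, 0.0755]
tool_rot: [3.142, -0.0, 1.405]
force: [0.7, 0.9, -2.0]
grip_width: 0.0168
```

Request:
{"fn": "move_arm", "kwargs": {
  "jaw": [255, 255, 255, 255, 255, 255],
  "dp": [
    [-0.01, 0, 0],
    [-0.01, 0, 0],
    [-0.01, 0, 0],
    [-0.01, 0, 0],
    [0, 0, 0],
    [0, 0, 0]
  ],
  "rotation": [
    [0, 0, 0],
    [0, 0, 0],
    [0, 0, 0],
    [0, 0, 0],
    [0, 0, 0],
    [0, 0, 0]
  ]
}}

```text
clock: 19.52
position: [0.5827, 0.0065, 0.0755]
tool_rot: [3.142, -0.0, 1.405]
force: [-0.1, 0.4, -1.3]
grip_width: 0.0172
```

Request:
{"fn": "move_arm", "kwargs": {
  "jaw": [255, 255, 255, 255, 255, 255, 255],
  "dp": [
    [-0.01, 0, 0],
    [-0.01, 0, 0],
    [-0.01, 0, 0],
    [-0.01, 0, 0],
    [-0.01, 0, 0],
    [0, 0, 0],
    [0, 0, 0]
  ],
  "rotation": [
    [0, 0, 0],
    [0, 0, 0],
    [0, 0, 0],
    [0, 0, 0],
    [0, 0, 0],
    [0, 0, 0],
    [0, 0, 0]
  ]
}}

```text
clock: 20.4
position: [0.5761, -0.033, 0.0755]
tool_rot: [3.141, -0.0, 1.405]
force: [-0.1, 0.1, -1.0]
grip_width: 0.0169
```

Request:
{"fn": "move_arm", "kwargs": {
  "jaw": [255, 255, 255, 255, 255, 255],
  "dp": [
    [-0.003, 0, 0],
    [-0.003, 0, 0],
    [-0.003, 0, 0],
    [-0.002, 0, 0],
    [0, 0, 0],
    [0, 0, 0]
  ],
  "rotation": [
    [0, 0, 0],
    [0, 0, 0],
    [0, 0, 0],
    [0, 0, 0],
    [0, 0, 0],
    [0, 0, 0]
  ]
}}

```text
clock: 21.15
position: [0.5752, -0.0383, 0.0756]
tool_rot: [3.141, -0.004, 1.407]
force: [1.3, 18.3, -2.9]
grip_width: 0.017
```

```bash
python3 - <<'E'
from h import *
s=grab_frame("side")[200:260,270:345]; cv2.imwrite("pics/s4.png",cv2.resize(s,None,fx=10,fy=10,interpolation=cv2.INTER_CUBIC))
plan((.5752,-.0383,.0756))
E
```

```text
t 21.2 pos [ 0.5752 -0.0383  0.0756] rpy [180.   -0.2  80.6] w 0.0171 F [ 1.9 18.9 -2.7] | shift [ 0.  0. -0.] turn [ 0.0002 -0.0012 -0.    ]
```

View pics/s4.png

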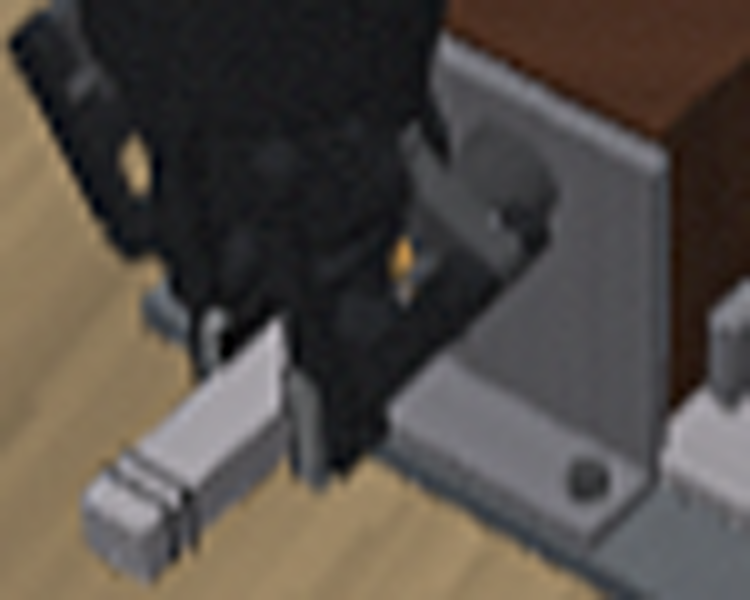

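Request:
{"fn": "move_arm", "kwargs": {
  "jaw": [255, 255, 255, 255],
  "dp": [
    [-0.0015, 0, 0],
    [-0.001, 0, 0],
    [0, 0, 0],
    [0, 0, 0]
  ],
  "rotation": [
    [0, 0, 0],
    [0, 0, 0],
    [0, 0, 0],
    [0, 0, 0]
  ]
}}

```text
clock: 21.7
position: [0.5751, -0.0384, 0.0756]
tool_rot: [3.141, -0.006, 1.409]
force: [2.1, 27.4, -2.7]
grip_width: 0.0168
```

```bash
python3 - <<'E'
from h import *
o=bot.observe(); print(o["force"].round(1),o["moment"].round(2))
t=calibration("top");s=calibration("side")
print("mouth",tri(t,(339.25,230.25),s,(309.5,227.5)),"tip",tri(t,(325,227.25),s,(302.2,233.6)))
# rear end of handle top-rear edge centre: side px
print("rear top edge mid pred", px(s,np.array(o["position"])+[.165*.0602,.986*.0602,.028]), "seen ~",(270+11.5,200+51))
a=grab_frame("top")[170:290,320:440]; cv2.imwrite("pics/t4.png",a)
E
```

```text
[ 2.1 27.4 -2.7] [ 5.84 -0.52 -0.13]
mouth (array([ 0.57028682, -0.07863377,  0.09022995]), np.float64(0.0006738742756403931)) tip (array([ 0.573899  , -0.04918287,  0.09629115]), np.float64(0.0031634938940532445))
rear top edge mid pred [279.99469428 250.47978714] seen ~ (281.5, 251)
```

The stop is firm: 27 N and no further motion. Within 2 mm the geometry puts the collar at the mouth. Drawing out now.

Request:
{"fn": "move_arm", "kwargs": {
  "jaw": [255, 255, 255, 255, 255, 255, 255, 255, 255, 255],
  "dp": [
    [0.007, 0, 0],
    [0.015, 0, 0],
    [0.02, 0, 0],
    [0.02, 0, 0],
    [0.02, 0, 0],
    [0.02, 0, 0],
    [0.02, 0, 0],
    [0.02, 0, 0],
    [0.02, 0, 0],
    [0.02, 0, 0]
  ],
  "rotation": [
    [0, 0, 0],
    [0, 0, 0],
    [0, 0, 0],
    [0, 0, 0],
    [0, 0, 0],
    [0, 0, 0],
    [0, 0, 0],
    [0, 0, 0],
    [0, 0, 0],
    [0, 0, 0]
  ]
}}

```text
clock: 23.0
position: [0.5985, 0.1008, 0.0755]
tool_rot: [-3.142, -0.0, 1.404]
force: [0.1, -0.6, -0.9]
grip_width: 0.0172
```

Request:
{"fn": "move_arm", "kwargs": {
  "jaw": [255, 255, 255, 255],
  "dp": [
    [0, 0, -0.02],
    [0, 0, -0.02],
    [0, 0, -0.01],
    [0, 0, 0]
  ],
  "rotation": [
    [0, 0, 0],
    [0, 0, 0],
    [0, 0, 0],
    [0, 0, 0]
  ]
}}

```text
clock: 23.5
position: [0.5988, 0.0992, 0.1165]
tool_rot: [3.14, -0.0, 1.404]
force: [0.8, -0.1, -1.2]
grip_width: 0.017
```

```bash
python3 - <<'E'
from h import *
plan((.566,.424,.116)); print(bot.observe()["qpos"].round(2))
E
```

```text
t 23.5 pos [0.5988 0.0992 0.1165] rpy [179.9  -0.   80.4] w 0.017 F [ 0.8 -0.1 -1.2] | shift [ 0.3935 -0.108   0.0006] turn [ 0.0005 -0.0001 -0.    ]
[-0.16  0.63 -0.15  1.74  0.13  0.78 -0.54]
```

Request:
{"fn": "move_arm", "kwargs": {
  "jaw": [255, 255, 255, 255, 255, 255, 255, 255, 255, 255],
  "dp": [
    [0.0393, -0.0108, 0],
    [0.0393, -0.0108, 0],
    [0.0393, -0.0108, 0],
    [0.0393, -0.0108, 0],
    [0.0393, -0.0108, 0],
    [0.0393, -0.0108, 0],
    [0.0393, -0.0108, 0],
    [0.0393, -0.0108, 0],
    [0.0393, -0.0108, 0],
    [0.0393, -0.0108, 0]
  ],
  "rotation": [
    [0, 0, 0],
    [0, 0, 0],
    [0, 0, 0],
    [0, 0, 0],
    [0, 0, 0],
    [0, 0, 0],
    [0, 0, 0],
    [0, 0, 0],
    [0, 0, 0],
    [0, 0, 0]
  ]
}}

```text
clock: 24.75
position: [0.565, 0.4246, 0.1149]
tool_rot: [-3.141, 0.001, 1.404]
force: [0.9, 0.3, -1.8]
grip_width: 0.0168
```

Request:
{"fn": "move_arm", "kwargs": {
  "jaw": [255, 255, 255, 255, 255, 255, 255, 255],
  "dp": [
    [0, 0, 0],
    [0, 0, 0.02],
    [0, 0, 0.025],
    [0, 0, 0.02],
    [0, 0, 0.01],
    [0, 0, 0],
    [0, 0, 0],
    [0, 0, 0]
  ],
  "rotation": [
    [0, 0, 0],
    [0, 0, 0],
    [0, 0, 0],
    [0, 0, 0],
    [0, 0, 0],
    [0, 0, 0],
    [0, 0, 0],
    [0, 0, 0]
  ]
}}

```text
clock: 25.75
position: [0.5654, 0.4244, 0.0561]
tool_rot: [3.141, -0.001, 1.404]
force: [-0.6, 0.8, -1.3]
grip_width: 0.017
```

```bash
python3 - <<'E'
from h import *
plan((.566,.424,.056))
t=grab_frame("top"); s=grab_frame("side")
R=lambda i,f:cv2.resize(i,None,fx=f,fy=f,interpolation=cv2.INTER_CUBIC)
A=R(t[185:305,100:220],3.3); B=R(s[330:430,180:280],3.9); C=R(t[180:300,325:445],2)
a=np.zeros((600,800,3),np.uint8); a[:396,:396]=A; a[:390,400:790]=B; a[396:596,:200]=R(t[190:290,335:435],2); a[396:596,400:720]=R(s[150:270,280:440],200/120*1.0)[:200,:320] if 0 else cv2.resize(s[150:270,230:422],(320,200))
cv2.imwrite("pics/v5.png",a)
tip=np.array(bot.observe()["position"])+[-.165*.128,-.986*.128,.019]; print(tip)
for n in("top","side"): print(n,px(calibration(n),tip),px(calibration(n),(.545,.298,.045)))
E
```

```text
t 25.75 pos [0.5654 0.4244 0.0561] rpy [180.   -0.   80.5] w 0.017 F [-0.6  0.8 -1.3] | shift [-0.0003  0.0008  0.0002] turn [ 0.0002 -0.0002 -0.    ]
[0.54427367 0.29804071 0.07495876]
top [163.094316   243.09304187] [167.57611076 244.60610173]
side [218.63562911 370.30458392] [221.08053534 378.06920047]
```

View pics/v5.png

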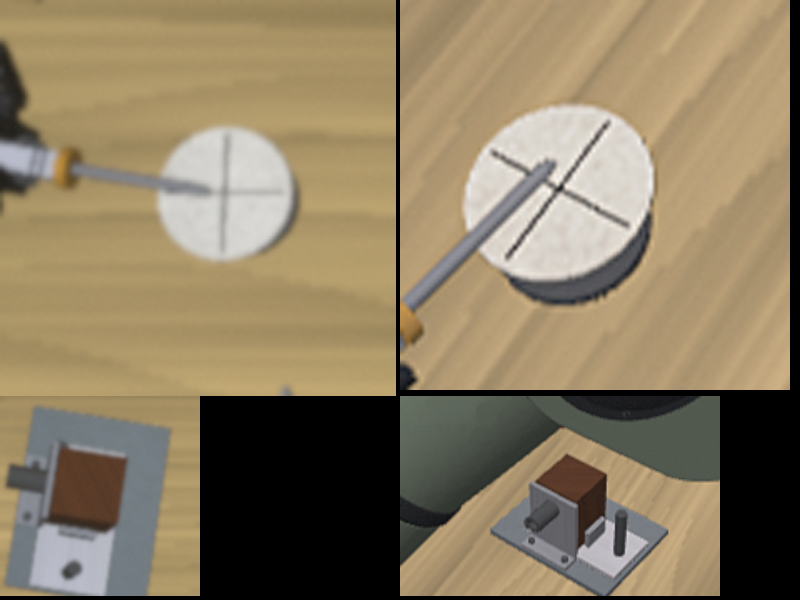

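The tip is at top pixel (163.6,242.3) against a predicted (163.1,243.1), and at side pixel (218.5,371.8) against (218.6,370.3). It is over the plate centre at about 3 cm, and the block is still home. Handing in.

```bash
python3 -c "
from workcell import workorder; workorder.job_done()"
```

```text
the job is handed in; nothing more can be done
```

I turned the block home by its post, pushed the gauge through the guide tube to its collar, drew it out, and handed the job in at about 26 s of the 72 s. No verdict came back.

- **Block:** It stopped hard with about 21 N at the post. The last top and side pictures still show it flush against the bracket.
- **Gauge in the tube:** It went in without side force and stopped firmly, with no movement as the push rose from 18 to 27 N.
- **Check that disagreed:** My estimate put the collar about 2–3 mm short of where I had measured the tube's mouth. That is close to the measuring error. I took the firm stop as the collar seating on the tube, but I could not see the contact clearly.
- **Final hold:** The tip is within about 2 mm of the plate's centre and about 27–30 mm above it. The gauge is level and gripped at 60 N, and no outside contact force showed.
- **Bystanders:** I kept the arm's path clear of the glue bottle, tape roll and screwdriver and saw no contact. I did not measure their positions again at the end.

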